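# Fit the missing spacer in a casting cell and hold its plate flush

### The arm

A 6-joint arm with a two-finger parallel gripper is mounted at the origin on the work surface. World frame = base frame: x ahead of the robot, y to its left, z up, the work surface at z = 0. Lengths are in m, angles in rad, forces in N, time in s.
With the tool pointing down it reaches from about 0.35 to 0.875 m from the base axis. Payload 15.5 kg.
Tool frame: the origin (TCP) lies on the centre line of the jaws, within the pads' length; the fingertips stand 14 mm ahead of it and the grasp point (between the pads) lies 5 mm behind it; z points along the fingers, y is the line along which they close (so a half turn about z gives the same grasp; the last joint's range is limited). The gripper opens to 85 mm and grips with 20 to 120 N. Pads are 22 mm wide; open, the fingers measure 114 mm over their backs; the gripper's body (76 mm by 85 mm) begins 54 mm behind the grasp point. The pads swing forward as they close: fully open they stand 13 mm farther back than shut.
Start: joints at [-1.345, 0.494, 1.345, -0, 1.302, -0.096], TCP at [0.198, -0.593, 0.245] pointing down, gripper open.
Joint ranges: [-2.91, 2.91], [-0.82, 2.16], [0.22, 2.67], [-1.22, 4.37], [0.12, 2.79], [-3.08, 3.08]. Speed limits (rad/s): [1.89, 1.89, 2.57, 3.01, 3.01, 3.01].

### API

Orientations are given as a unit quaternion [w, x, y, z].
In Python, from cell import env gives the robot as it stands.
- The arm moves only by the shell command python3 -m pendant 'ROWS'. ROWS is JSON, a list of rows, each a list of 7 numbers: the turn, a rotation vector about the tool's x, y, z in rad, then the shift along the tool's x, y, z in m, then the finger opening in m, from 0 to 0.0854. In form: [[rx, ry, rz, x, y, z, fingers], ...]. A call has exactly 10 rows; each row shifts and turns the commanded pose from where the row before left it, along the tool's axes as they then stand; what a row does not reach is not made up. A row lasts 1/10 s, in which the tool goes at most 50 mm and 8.59 degrees, less where a joint would pass 70% of its speed; a pose out of reach is approached as far as the arm can. A call is refused whole if a number of a shift passes 0.05 or a number of a turn 0.15, either way. A call with a gripper value outside its range is refused whole. The fingers move at their own pace and stop on an object; the grip force is fixed at half the most. Time passes only in rows, so rows that do not move let the fingers close, or fill a call up. It gives the time, the measured TCP pose, the force, the opening and the grip force at its end, in the units of the state.
- env.get_state(): the state, without advancing time (a new reading comes with each control period).
- env.get_image(name): name is "scene" or "top" or "wrist"; returns a dict with "color" (400x640x3 uint8, red, green, blue), "fx", "fy", "cx", "cy" (pixels), "world_to_cam" (4x4, takes a point from world to camera coordinates). Camera axes: x right, y down, z forward; pixel columns grow to the right and rows downward; lengths in m; the calibration is good to about 2 mm. A picture is of the moment at which its call begins. There is no depth.
- env.hand_in(): hands the job in; it is judged then, once.
Trained networks look in the newest picture that a camera, given by its name, has taken for a name from the list of things; names that differ only in an ending like _2 or _b are one class to them, and where a whole thing is asked for, a point or a joint stands for the part that bears it (a point fixed in the world has none). Each returns a list of dicts, best first, with "conf" (0 to 1); they miss things now and then, are a little off and sometimes report something else, mostly with a low value. They report only what shows in the picture. A call takes as long as a camera call.
- env.look_for(label, camera): "at" ([x, y, z] in m, in world coordinates, good to about 4 mm: the middle of the surface that is visible of it).
The state is a dict: "t": time; "q": joint angles; "qvel": joint speeds; "joint_torque": joint torques, N m; "tcp_pos": TCP position; "eef_rot": TCP orientation; "ft_force": force on the tool from outside, world axes, zero at the start; "ft_torque": the same for the moment, N m; "grip_width": finger opening in m; "finger_force": force on a finger pad.
Only numpy, scipy, OpenCV 4.12 (cv2) and the standard library are available. Lean on these libraries where they do the work, as an engineer would, in place of code of your own. Each camera call takes 0.05 s, during which the arm holds its last target. There are 200 camera calls.

### The job

Take the tall grey spacer bar out of the wooden rack and slide it, upright, all the way down into the empty end of the casting cell whose gap is wide enough for it, so that it stands on the base between the locating pins and the guide rods; let go of it there. Then press that cell's front plate flush against the spacer and keep it pressed: finish while still holding it, so that a colleague can put the clips on. Leave the short spacer, the other cell and the things around alone.

Things in the scene. Friction and masses are not known exactly. Their poses are not given: they have to be found in the camera images.
- spacer_mid (a point): centre of the tall spacer: plain grey plastic bar 12 (x) x 20 (y) x 120 (z) mm, about 40 g, foot tapered a little, standing upright in the rack's 30 mm deep slot so that 90 mm stand out; this point is half-way up (60 mm from either end), axes x thickness, y width, z up
- short_spacer_mid (a point): centre of the short spacer in the rack's other slot, to be left there: the same bar section but only 70 mm long (40 mm stand out)
- rack: beech block 150 (x) x 56 (y) x 40 (z) mm, fixed, origin under its centre, with two slots 80 mm apart along its x, each 14.4 x 22.4 mm; which spacer stands in which slot varies; the spacers' 12 mm thickness lies along the rack's x
- wide_cell: the wide casting cell, fixed: black base 110 x 184 x 20 mm, origin under its centre, +x from the front to the back plate (at yaw 0 away from the robot), +y along the plates to the empty end. Two upright aluminium plates 8 x 168 x 80 mm stand on the base (z 20 to 100): the back one fixed, inner face at x = +20; the front one slides. OPEN GAP 18 mm.
- narrow_cell: the narrow casting cell, fixed: black base 110 x 184 x 20 mm, origin under its centre, +x from the front to the back plate (at yaw 0 away from the robot), +y along the plates to the empty end. Two upright aluminium plates 8 x 168 x 80 mm stand on the base (z 20 to 100): the back one fixed, inner face at x = +20; the front one slides. OPEN GAP 8 mm. Too tight for the tall spacer.
- wide_cell_lane (a point): floor of the wide cell's empty spacer place (y = +53 of the cell, 20 mm above the bench): where the foot's centre stands with the bar against the back plate. The open gap runs from x -12 to +6 mm of this point; along y the place is 30 mm wide, between two locating pins and the guide rods. Axes as the cell's; the plates end 80 mm above
- wide_cell_fitted (a point): top of the spacer already fitted at the wide cell's other end (y = -53), 40 mm above the plates. Guide rods of 8 mm with springs cross the gap at y = +-73, z = 34 and 84 of the cell and stick out in front to x = -44; locating pins at y = +-33 reach 8 mm into the gap; gussets 30 mm high stand behind the back plate at y = +-60. The narrow cell is built alike
- wide_plate_top (a point): middle of the top edge of the wide cell's front plate (half-way through its 8 mm), 100 mm above the bench; moves with the plate. Pressed on the spacer, both plates measure 28 mm over their outsides, from x = 0 to +28 of the cell; they can be pinched from above at this place, or the front plate pushed
- wide_plate (a joint): slide of the wide cell's front plate in m: 0 open (gap 18 mm), grows as it is pressed towards the back plate, 0.006 when it bears on a 12 mm spacer; springs push it open with about 1.2 N at 0 and 2.4 N at 0.006
- narrow_plate (a joint): the same for the narrow cell: 0 open (gap 8 mm), to be left alone
- beaker: clear plastic beaker, 60 mm across, 75 high, origin under its centre, bystander
- resin_bottle: white bottle with blue cap, 56 mm across, 130 high, origin under its centre, bystander
- bun_mould: flat red casting mould with twelve round cups, 115 x 150 x 20 mm, origin under its centre, bystander

How it is judged:
On the way, in this order (a step that is already met when the one before it is completed fails the run):
1. the tall spacer stands in the empty end of the wide cell, all the way down, let go, the plate still open (x of spacer_mid in the frame of wide_cell_lane between -0.0065 and 0.003 m and y of spacer_mid in the frame of wide_cell_lane between -0.007 and 0.007 m and z of spacer_mid in the frame of wide_cell_lane between 0.055 and 0.064 m and angle between spacer_mid's own z axis and vertical below 0.1 rad and contact force between the fingers and spacer below 0.2 N and value of joint wide_plate below 0.003 m), for 0.2 s.
2. the front plate is pressed flush on the spacer (y of spacer_mid in the frame of wide_cell_lane between -0.007 and 0.007 m and z of spacer_mid in the frame of wide_cell_lane between 0.055 and 0.064 m and x of spacer_mid in the frame of wide_cell_lane between -0.0025 and 0.0025 m and angle between spacer_mid's own z axis and vertical below 0.035 rad and value of joint wide_plate between 0.0048 and 0.0068 m and contact force between wide_plate and spacer above 1 N and contact force between the fingers and wide_plate above 3 N), for 0.3 s.
At the end, for the whole second after the job is handed in: The tall spacer stands on the wide cell's base in its empty end (7 mm along the plates, 5 mm in height), within 2.5 mm of the back plate and 2 degrees of upright; the front plate bears on it with over 1 N (slide 4.8 to 6.8 mm), pressed by the fingers with over 3 N (all of step 2); the arm keeps its last pose, push and grip.
It fails at once if the short spacer is pushed away or tipped (distance of short_spacer_mid from where it was at the start of the episode above 0.03 m or angle between short_spacer_mid's own z axis and vertical above 0.5 rad).
It fails at once if the beaker is pushed away or tipped (distance of beaker from where it was at the start of the episode above 0.03 m or angle between beaker's own z axis and vertical above 0.5 rad).
It fails at once if the bottle is pushed away or tipped (distance of resin_bottle from where it was at the start of the episode above 0.03 m or angle between resin_bottle's own z axis and vertical above 0.5 rad).
It fails at once if the mould is pushed away or tipped (distance of bun_mould from where it was at the start of the episode above 0.03 m or angle between bun_mould's own z axis and vertical above 0.5 rad).
It fails at once if the narrow cell's plate is pressed in (value of joint narrow_plate above 0.0025 m).
It also fails if it takes over 42 s, if anything falls off the work surface, if the arm or the gripper's body presses on something with over 40 N, if the wrist force passes 120 N, or if a joint passes its speed limit or range.

## Working session

There is one attempt and no reset: what is moved stays moved. The work goes in short steps, Python scripts to look and compute and a shell command to move; the robot and the scene stay as the last step left them, time stands still between calls to the robot, and variables do not carry over. Pictures are saved under pics/ and viewed, at most 10 in all, crops included, and the job is handed in when it is done.

```bash
ls; mkdir -p pics
python3 - <<'E'
from cell import env
import cv2
for c in ["scene","top"]:
    im=env.get_image(c); cv2.imwrite(f"pics/{c}0.png",im["color"][:,:,::-1])
    print(c,im["fx"],im["cx"],im["cy"]); print(im["world_to_cam"].round(4).tolist() if hasattr(im["world_to_cam"],'round') else im["world_to_cam"])
    for l in ["spacer_mid","short_spacer_mid","rack","wide_cell","narrow_cell","wide_cell_fitted","wide_plate_top","beaker","resin_bottle","bun_mould"]:
        try: print(l,[(round(d["conf"],2),[round(float(v),3) for v in d["at"]]) for d in env.look_for(l,c)[:3]])
        except Exception as e: print(l,e)
s=env.get_state(); print(s)
E
```

```text
pics
scene 397.1186745358979 325.07548156035523 201.30733123038223
[[0.8228, 0.5683, 0.0085, -0.4887], [0.38, -0.539, -0.7517, -0.1045], [-0.4226, 0.6217, -0.6595, 1.3226], [0.0, 0.0, 0.0, 1.0]]
spacer_mid [(0.84, [0.559, -0.292, 0.09])]
short_spacer_mid [(0.64, [0.481, -0.305, 0.064])]
rack [(0.92, [0.523, -0.307, 0.044])]
wide_cell [(0.7, [0.572, -0.116, 0.05]), (0.4, [0.526, -0.311, 0.042])]
narrow_cell [(0.95, [0.617, 0.162, 0.034])]
wide_cell_fitted [(0.7, [0.57, -0.116, 0.053]), (0.7, [0.561, -0.293, 0.087])]
wide_plate_top [(0.79, [0.542, -0.091, 0.087])]
beaker [(0.86, [0.786, 0.045, 0.051])]
resin_bottle [(0.81, [0.807, -0.282, 0.088])]
bun_mould [(0.9, [0.408, 0.437, 0.014])]
top 415.74269835345433 322.23182338269714 196.26638996852105
[[-0.0225, -0.9997, 0.0011, 0.0553], [-0.9937, 0.0222, -0.1098, 0.5719], [0.1097, -0.0036, -0.994, 1.3697], [0.0, 0.0, 0.0, 1.0]]
spacer_mid [(0.39, [0.553, -0.285, 0.118])]
short_spacer_mid []
rack [(0.72, [0.508, -0.293, 0.042]), (0.57, [0.398, 0.453, 0.019])]
wide_cell [(0.93, [0.535, -0.083, 0.018])]
narrow_cell [(0.67, [0.584, 0.199, 0.0
[... 220 characters left out ...]
, 0.021])]
{'t': 1.1, 'q': array([-1.34452958e+00,  4.93572161e-01,  1.34548224e+00,  1.07924524e-05,
        1.30249375e+00, -9.54941444e-02]), 'qvel': array([-0.00136623, -0.00100118,  0.00059901, -0.00012349, -0.00050318,
        0.00095241]), 'joint_torque': array([ 3.30125426e-03, -8.82022262e+01, -3.84255052e+01,  1.63114619e-04,
        1.06182910e-03,  1.96936509e-05]), 'tcp_pos': array([ 0.19766121, -0.59293494,  0.24530031]), 'eef_rot': array([2.18604028e-05, 9.87086858e-01, 1.60185934e-01, 6.64574733e-06]), 'ft_force': array([-0.136323  ,  0.29912577,  0.52773019]), 'ft_torque': array([-0.0156155 , -0.00333741,  0.00865816]), 'finger_force': 0.0, 'grip_width': 0.08535725509737074}
```

View pics/scene0.png

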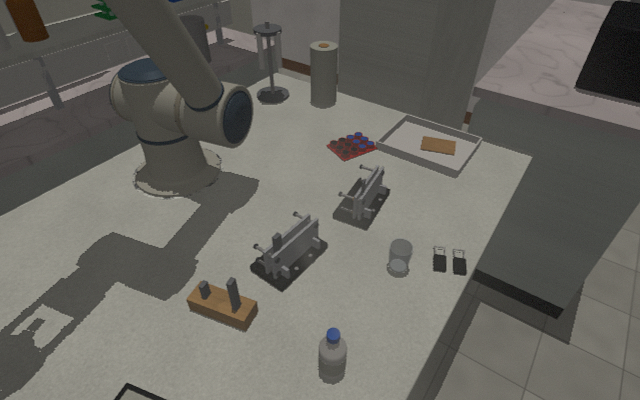

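View pics/top0.png

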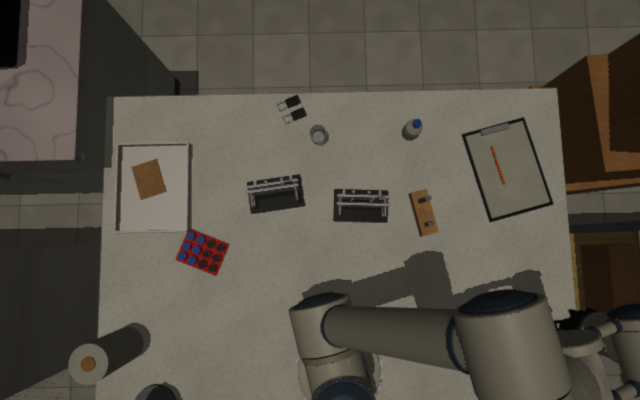

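```bash
cat > h.py <<'E'
import numpy as np, sys
from scipy.spatial.transform import Rotation as R
from cell import env
def plan(target,yaw,n=10):
    """rows to go straight to target, tool down, tool y at world angle yaw"""
    s=env.get_state(); p=np.array(s["tcp_pos"]); q=s["eef_rot"]
    r=R.from_quat([q[1],q[2],q[3],q[0]]); y=r.as_matrix()[:,1]
    y0=np.arctan2(y[1],y[0]); d=(yaw-y0+np.pi)%(2*np.pi)-np.pi
    D=np.array(target)-p
    print("pos",p.round(4),"yaw",round(y0,4),"tilt",r.as_matrix()[:,2].round(4),"dist",D.round(4),"turn",round(d,3))
    for i in range(n):
        a=y0+d*i/n; ty=np.array([np.cos(a),np.sin(a),0]); tz=np.array([0,0,-1]); tx=np.cross(ty,tz)
        print([0,0,round(-d/n,4)]+[round(float(D@v/n),4) for v in(tx,ty,tz)])
if __name__=="__main__":
    a=[float(v) for v in sys.argv[1:]]; plan(a[:3],a[3],int(a[4]) if len(a)>4 else 10)
E
python3 h.py 0.53 -0.22 0.38 0.2 12
```

```text
pos [ 0.1977 -0.5929  0.2453] yaw -1.249 tilt [ 0. -0. -1.] dist [0.3323 0.3729 0.1347] turn 1.449
[0, 0, np.float64(-0.1208), 0.0361, -0.0207, -0.0112]
[0, 0, np.float64(-0.1208), 0.0383, -0.0162, -0.0112]
[0, 0, np.float64(-0.1208), 0.04, -0.0115, -0.0112]
[0, 0, np.float64(-0.1208), 0.0411, -0.0066, -0.0112]
[0, 0, np.float64(-0.1208), 0.0416, -0.0016, -0.0112]
[0, 0, np.float64(-0.1208), 0.0415, 0.0034, -0.0112]
[0, 0, np.float64(-0.1208), 0.0408, 0.0084, -0.0112]
[0, 0, np.float64(-0.1208), 0.0395, 0.0133, -0.0112]
[0, 0, np.float64(-0.1208), 0.0376, 0.0179, -0.0112]
[0, 0, np.float64(-0.1208), 0.0351, 0.0223, -0.0112]
[0, 0, np.float64(-0.1208), 0.0322, 0.0264, -0.0112]
[0, 0, np.float64(-0.1208), 0.0288, 0.0301, -0.0112]
```

```bash
python3 -m pendant '[[0,0,-0.12,0.036,-0.021,-0.011,0.085],[0,0,-0.12,0.038,-0.016,-0.011,0.085],[0,0,-0.12,0.040,-0.011,-0.011,0.085],[0,0,-0.12,0.041,-0.007,-0.011,0.085],[0,0,-0.12,0.042,-0.002,-0.011,0.085],[0,0,-0.12,0.041,0.003,-0.011,0.085],[0,0,-0.12,0.041,0.008,-0.011,0.085],[0,0,-0.12,0.039,0.013,-0.011,0.085],[0,0,-0.12,0.038,0.018,-0.011,0.085],[0,0,-0.12,0.035,0.022,-0.011,0.085]]'; python3 h.py 0.53 -0.22 0.38 0.2 6 | head -3
```

```text
t: 2.1
tcp_pos: [0.4747, -0.281, 0.3559]
eef_rot: [0.0, 0.723, 0.691, 0.0]
ft_force: [1.0, -1.5, -0.8]
grip_width: 0.0852
finger_force: 0.0
pos [ 0.4747 -0.281   0.3559] yaw -0.044 tilt [ 2.e-04 -2.e-04 -1.e+00] dist [0.0553 0.061  0.0241] turn 0.244
[0, 0, np.float64(-0.0407), 0.0106, 0.0088, -0.004]
[0, 0, np.float64(-0.0407), 0.0102, 0.0092, -0.004]
```

```bash
python3 -m pendant '[[0,0,-0.04,0.015,0.010,-0.006,0.085],[0,0,-0.04,0.015,0.012,-0.006,0.085],[0,0,-0.04,0.015,0.012,-0.006,0.085],[0,0,-0.04,0.015,0.014,-0.006,0.085],[0,0,-0.04,0.003,0.009,0,0.085],[0,0,-0.04,0,0,0,0.085],[0,0,0,0,0,0,0.085],[0,0,0,0,0,0,0.085],[0,0,0,0,0,0,0.085],[0,0,0,0,0,0,0.085]]'
python3 - <<'E'
from cell import env
import cv2,numpy as np
im=env.get_image("wrist"); np.save("w1.npy",im["color"]); print(im["fx"],im["cx"],im["cy"],np.array(im["world_to_cam"]).round(4).tolist())
cv2.imwrite("pics/w1.png",cv2.resize(im["color"][:,:,::-1],(800,500)))
for l in ["spacer_mid","short_spacer_mid","rack","wide_cell","wide_plate_top","wide_cell_fitted"]:
    print(l,[(round(d["conf"],2),[round(float(v),3) for v in d["at"]]) for d in env.look_for(l,"wrist")[:3]])
E
```

```text
t: 3.1
tcp_pos: [0.5295, -0.2181, 0.3792]
eef_rot: [-0.0, 0.637, 0.771, -0.0]
ft_force: [-1.2, 0.2, -1.1]
grip_width: 0.0851
finger_force: 0.0
307.35130421665434 320.11976237166647 196.66606205368788 [[0.982, 0.1891, 0.0006, -0.4793], [0.181, -0.9409, 0.2863, -0.3777], [0.0547, -0.2811, -0.9581, 0.4169], [0.0, 0.0, 0.0, 1.0]]
spacer_mid [(0.5, [0.551, -0.282, 0.122]), (0.4, [0.542, -0.084, 0.019])]
short_spacer_mid [(0.73, [0.475, -0.301, 0.076])]
rack [(0.86, [0.516, -0.291, 0.04]), (0.34, [0.551, -0.279, 0.12])]
wide_cell [(0.6, [0.541, -0.086, 0.017]), (0.59, [0.784, -0.258, 0.087])]
wide_plate_top [(0.91, [0.535, -0.087, 0.1])]
wide_cell_fitted [(0.74, [0.549, -0.282, 0.119]), (0.61, [0.542, -0.086, 0.018])]
```

View pics/w1.png

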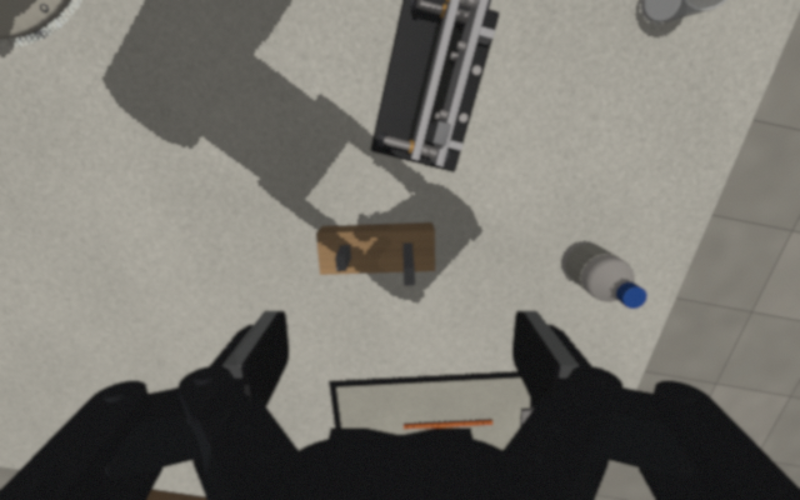

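Run:
```python
import cv2,numpy as np
c=np.load("w1.npy")[:,:,::-1]
a=cv2.resize(c[165:245,240:370],None,fx=5,fy=5,interpolation=cv2.INTER_CUBIC)
a=cv2.convertScaleAbs(a,alpha=1.8,beta=10)
cv2.imwrite("pics/w1r.png",a)
```

```text
(no output)
```

View pics/w1r.png

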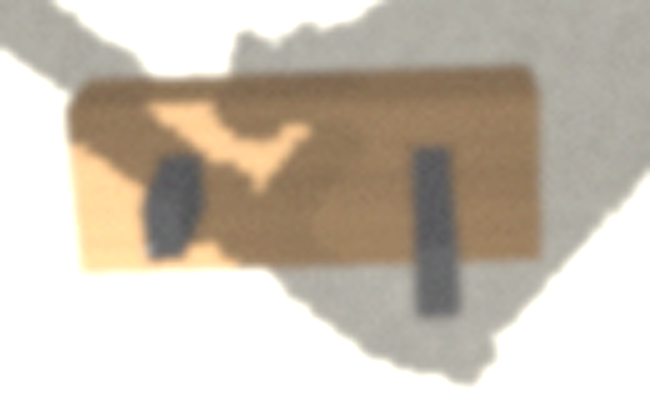

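```bash
cat >> h.py <<'E'
def back(im,u,v,z):
    T=np.array(im["world_to_cam"]); C=-T[:3,:3].T@T[:3,3]
    d=T[:3,:3].T@np.array([(u-im["cx"])/im["fx"],(v-im["cy"])/im["fx"],1]); return C+d*(z-C[2])/d[2]
E
python3 - <<'E'
from h import *
im=dict(fx=307.351,cx=320.12,cy=196.667,world_to_cam=[[0.982, 0.1891, 0.0006, -0.4793], [0.181, -0.9409, 0.2863, -0.3777], [0.0547, -0.2811, -0.9581, 0.4169], [0,0,0,1]])
f=lambda x,y,z:back(im,240+x/5,165+y/5,z)
P=[f(83,270,.04),f(540,258,.04),f(75,108,.04),f(538,95,.04)]
for p in P+[f(418,316,.13),f(460,316,.13)]: print(p.round(4))
d=P[1]-P[0]; print("L",np.linalg.norm(d),"yaw",np.arctan2(d[1],d[0]),"W",np.linalg.norm(P[2]-P[0]),"ctr",sum(P)/4)
T=np.array(im["world_to_cam"]);print("C",-T[:3,:3].T@T[:3,3])
E
```

```text
[ 0.4488 -0.3415  0.04  ]
[ 0.5937 -0.3094  0.04  ]
[ 0.4392 -0.2879  0.04  ]
[ 0.5814 -0.2563  0.04  ]
[ 0.5506 -0.3003  0.13  ]
[ 0.5615 -0.2982  0.13  ]
L 0.14838278350630196 yaw 0.2179733606757473 W 0.0543849157625467 ctr [ 0.51576812 -0.29877207  0.04      ]
C [ 0.51623187 -0.14755171  0.50785498]
```

```bash
python3 h.py 0.5545 -0.290 0.16 0.218 1
```

```text
pos [ 0.5296 -0.2178  0.3793] yaw 0.1909 tilt [ 0.  0. -1.] dist [ 0.0249 -0.0722 -0.2193] turn 0.027
[0, 0, np.float64(-0.0271), -0.0756, 0.0107, 0.2193]
```

```bash
python3 -m pendant '[[0,0,-0.027,-0.012,0.002,0.026,0.05],[0,0,0,-0.013,0.002,0.028,0.05],[0,0,0,-0.013,0.002,0.028,0.05],[0,0,0,-0.013,0.002,0.028,0.05],[0,0,0,-0.013,0.002,0.028,0.05],[0,0,0,-0.0116,0.0027,0.028,0.05],[0,0,0,0,0,0.028,0.05],[0,0,0,0,0,0.025,0.05],[0,0,0,0,0,0,0.05],[0,0,0,0,0,0,0.05]]'; python3 h.py 0.5545 -0.290 0.112 0.218 1
python3 - <<'E'
from cell import env
import cv2,numpy as np
im=env.get_image("wrist"); np.save("w2.npy",im["color"]); print(im["fx"],im["cx"],im["cy"],np.array(im["world_to_cam"]).round(4).tolist())
cv2.imwrite("pics/w2.png",cv2.convertScaleAbs(im["color"][:,:,::-1],alpha=1.6,beta=10))
E
```

```text
t: 4.45
tcp_pos: [0.5582, -0.2891, 0.1608]
eef_rot: [-0.0, 0.626, 0.78, 0.0]
ft_force: [0.1, 0.4, 0.9]
grip_width: 0.05
finger_force: 0.0
pos [ 0.5582 -0.2891  0.1608] yaw 0.218 tilt [-2.e-04  1.e-04 -1.e+00] dist [-0.0037 -0.0009 -0.0488] turn -0.0
[0, 0, np.float64(0.0), -0.0001, -0.0038, 0.0488]
307.35130421665434 320.11976237166647 196.66606205368788 [[0.9763, 0.2165, 0.0005, -0.4829], [0.2073, -0.9355, 0.2862, -0.4002], [0.0624, -0.2793, -0.9582, 0.1822], [0.0, 0.0, 0.0, 1.0]]
```

View pics/w2.png

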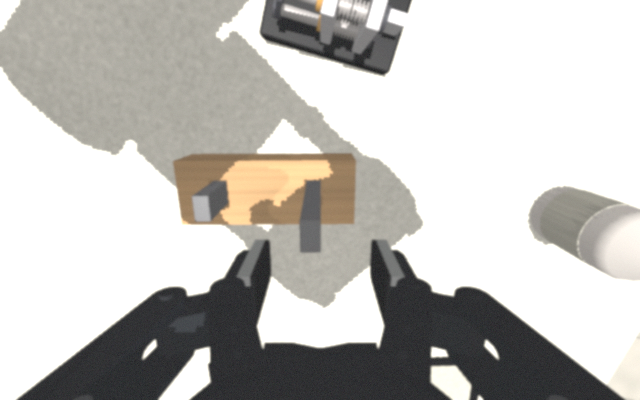

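Run:
```python
from h import *
im=dict(fx=307.351,cx=320.12,cy=196.667,world_to_cam=[[0.9763, 0.2165, 0.0005, -0.4829], [0.2073, -0.9355, 0.2862, -0.4002], [0.0624, -0.2793, -0.9582, 0.1822], [0,0,0,1]])
a,b=back(im,300,250,.13),back(im,320.5,250,.13); m=(a+b)/2
print(a,b,np.linalg.norm(a-b), m+.010*np.array([-np.sin(.218),np.cos(.218),0]))
```

```text
[ 0.54909181 -0.29889877  0.13      ] [ 0.56051416 -0.29636879  0.13      ] 0.011699179437259366 [ 0.55264021 -0.28787046  0.13      ]
```

```bash
python3 -m pendant '[[0,0,0,0.002,-0.0047,0.005,0.05],[0,0,0,0,0,0.015,0.05],[0,0,0,0,0,0.015,0.05],[0,0,0,0,0,0.013,0.05],[0,0,0,0,0,0,0.05],[0,0,0,0,0,0,0],[0,0,0,0,0,0,0],[0,0,0,0,0,0,0],[0,0,0,0,0,0,0],[0,0,0,0,0,0,0]]'
```

```text
t: 5.5
tcp_pos: [0.5535, -0.2883, 0.1132]
eef_rot: [0.001, 0.626, 0.78, 0.0]
ft_force: [-0.9, 1.0, 8.0]
grip_width: 0.011
finger_force: 59.0
```

```bash
python3 -m pendant '[[0,0,0,0,0,-0.005,0],[0,0,0,0,0,-0.015,0],[0,0,0,0,0,-0.02,0],[0,0,0,0,0,-0.025,0],[0,0,0,0,0,-0.025,0],[0,0,0,0,0,-0.025,0],[0,0,0,0,0,-0.025,0],[0,0,0,0,0,-0.01,0],[0,0,0,0,0,0,0],[0,0,0,0,0,0,0]]';python3 h.py 0.548 -0.11 0.262 0.0 8
```

```text
t: 6.5
tcp_pos: [0.5527, -0.2879, 0.2613]
eef_rot: [-0.001, 0.626, 0.78, -0.0]
ft_force: [-0.5, 0.0, -0.5]
grip_width: 0.0111
finger_force: 58.5
pos [ 0.5527 -0.2879  0.2613] yaw 0.2179 tilt [-1.e-03  6.e-04 -1.e+00] dist [-0.0047  0.1779  0.0007] turn -0.218
[0, 0, np.float64(0.0272), 0.0218, 0.0042, -0.0001]
[0, 0, np.float64(0.0272), 0.0219, 0.0036, -0.0001]
[0, 0, np.float64(0.0272), 0.022, 0.003, -0.0001]
[0, 0, np.float64(0.0272), 0.0221, 0.0024, -0.0001]
[0, 0, np.float64(0.0272), 0.0222, 0.0018, -0.0001]
[0, 0, np.float64(0.0272), 0.0222, 0.0012, -0.0001]
[0, 0, np.float64(0.0272), 0.0222, 0.0006, -0.0001]
[0, 0, np.float64(0.0272), 0.0222, 0.0, -0.0001]
```

```bash
python3 -m pendant '[[0,0,0.027,0.020,0.004,0,0],[0,0,0.027,0.022,0.004,0,0],[0,0,0.027,0.022,0.003,0,0],[0,0,0.027,0.022,0.002,0,0],[0,0,0.027,0.022,0.002,0,0],[0,0,0.027,0.022,0.001,0,0],[0,0,0.027,0.022,0.001,0,0],[0,0,0.029,0.022,0,0,0],[0,0,0,0,0,0,0],[0,0,0,0,0,0,0]]'
python3 - <<'E'
from cell import env
import cv2,numpy as np,pickle
im=env.get_image("wrist"); pickle.dump(im,open("w3.pkl","wb"))
s=env.get_state();print(s["tcp_pos"],s["grip_width"])
cv2.imwrite("pics/w3.png",cv2.resize(cv2.convertScaleAbs(im["color"][:,:,::-1],alpha=1.4,beta=5)[:,100:540],(660,600)))
for l in ["wide_plate_top","wide_cell_fitted"]:
    print(l,[(round(d["conf"],2),[round(float(v),3) for v in d["at"]]) for d in env.look_for(l,"wrist")[:3]])
E
```

```text
t: 7.5
tcp_pos: [0.5482, -0.1127, 0.2612]
eef_rot: [-0.001, 0.707, 0.708, -0.0]
ft_force: [-0.6, 0.0, -0.4]
grip_width: 0.011
finger_force: 58.5
[ 0.54835959 -0.11320951  0.26141184] 0.011117687107102089
wide_plate_top [(0.92, [0.539, -0.073, 0.099])]
wide_cell_fitted [(0.85, [0.541, -0.078, 0.016])]
```

View pics/w3.png

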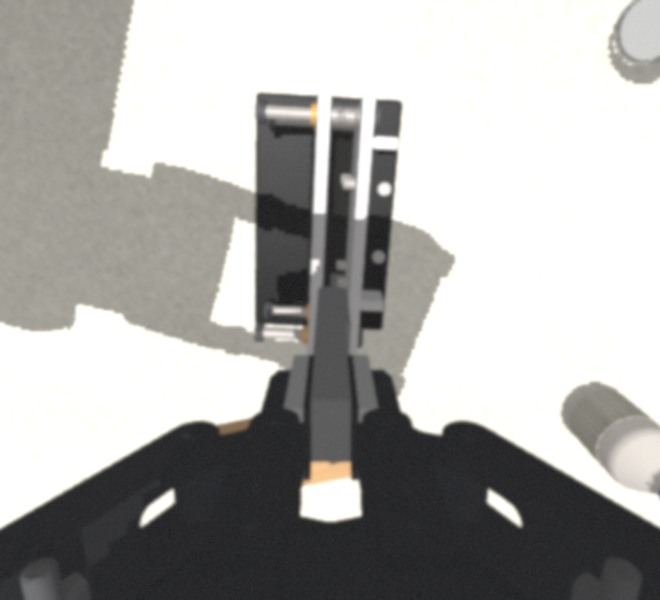

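Run:
```python
import pickle,cv2
im=pickle.load(open("w3.pkl","rb"))
c=im["color"][:,:,::-1][55:175,262:378]
cv2.imwrite("pics/w3z.png",cv2.resize(cv2.convertScaleAbs(c,alpha=1.0),None,fx=5,fy=5,interpolation=cv2.INTER_CUBIC))
g=im["color"].mean(2)
for v in (68,80,100,120,130): print(v,g[v,300:352].astype(int).tolist())
```

```text
68 [65, 66, 64, 66, 65, 66, 67, 72, 78, 83, 95, 127, 168, 194, 201, 204, 207, 208, 205, 189, 153, 103, 72, 63, 64, 62, 65, 63, 60, 62, 63, 61, 62, 63, 61, 61, 61, 63, 63, 72, 97, 137, 175, 194, 201, 203, 204, 205, 199, 179, 138, 90]
80 [89, 90, 91, 90, 92, 94, 100, 107, 113, 115, 125, 152, 181, 195, 201, 203, 206, 205, 197, 172, 134, 117, 116, 118, 117, 115, 113, 114, 115, 113, 117, 121, 124, 127, 126, 124, 116, 108, 110, 115, 135, 168, 192, 199, 200, 201, 202, 198, 180, 145, 103, 77]
100 [60, 61, 61, 60, 60, 59, 58, 50, 50, 80, 129, 169, 191, 197, 199, 200, 201, 194, 167, 116, 64, 29, 26, 31, 34, 35, 36, 36, 36, 37, 37, 35, 37, 38, 47, 64, 77, 85, 102, 139, 173, 190, 195, 197, 198, 196, 189, 160, 112, 77, 69, 72]
120 [57, 58, 57, 58, 56, 55, 51, 48, 74, 124, 164, 185, 193, 194, 196, 196, 189, 163, 117, 64, 32, 27, 28, 32, 33, 41, 61, 93, 120, 134, 142, 146, 147, 145, 143, 139, 129, 129, 154, 180, 190, 192, 192, 193, 190, 174, 140, 93, 60, 54, 53, 53]
130 [56, 56, 56, 56, 54, 49, 44, 50, 87, 135, 173, 189, 191, 192, 193, 191, 176, 141, 90, 45, 28, 23, 30, 33, 35, 35, 35, 38, 37, 35, 35, 34, 47, 62, 76, 83, 100, 135, 169, 185, 190, 189, 189, 187, 177, 145, 97, 61, 53, 52, 51, 55]
```

View pics/w3z.png

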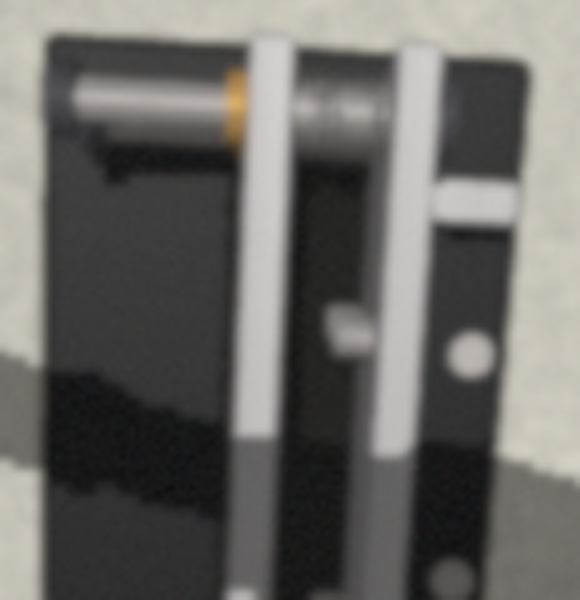

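Run:
```python
from h import *
import pickle
im=pickle.load(open("w3.pkl","rb"))
g=lambda u,v:back(im,u+.5*0,v,.1)
for n,a in dict(FO=[(311.3,68),(308.5,130)],FI=[(320.3,68),(317.6,130)],BI=[(341,68),(337,130)],BO=[(350.2,68),(345.8,130)]).items():
    p,q=[g(*t) for t in a]; d=p-q; print(n,p.round(4),q.round(4),"ang from y",round(np.arctan2(-d[0],d[1]),4))
print("far ends",g(316,62.6),g(345.5,63.8), "px/mm depth",(np.array(im["world_to_cam"])@[.54,-.02,.1,1])[2])
# base corners at z=.02 : crop px
for x,y in [(48,38),(527,65)]: print(back(im,262+x/5,55+y/5,.02).round(4))
s=env.get_state()
T=np.array(im["world_to_cam"]);c=T@[*s["tcp_pos"],1];print("tcp px",c[:2]/c[2]*im["fx"]+[im["cx"],im["cy"]])
```

```text
FO [ 0.5408 -0.0099  0.1   ] [ 0.5379 -0.0631  0.1   ] ang from y -0.0553
FI [ 0.5487 -0.0099  0.1   ] [ 0.5463 -0.0631  0.1   ] ang from y -0.0452
BI [ 0.5668 -0.0099  0.1   ] [ 0.5642 -0.063   0.1   ] ang from y -0.0485
BO [ 0.5748 -0.0098  0.1   ] [ 0.5723 -0.063   0.1   ] ang from y -0.0469
far ends [ 0.54491772 -0.00552981  0.1       ] [ 0.57062794 -0.00645905  0.1       ] px/mm depth 0.27177147650497024
[0.4945 0.0042 0.02  ]
[ 0.6012 -0.0013  0.02  ]
tcp px [319.4443336  267.50509771]
```

```bash
python3 - <<'E'
from h import *
import pickle,cv2
im=pickle.load(open("w3.pkl","rb")); s=env.get_state(); print(s["tcp_pos"])
g=im["color"].mean(2).astype(int)
for v in (194,198,205,220,230): print(v,g[v,300:345].tolist())
print("col",g[175:215,321].tolist())
print([back(im,321,v,.158).round(4).tolist() for v in(189,191,193)])
E
python3 h.py 0.5562 -0.0367 0.262 -0.05 4
```

```text
[ 0.54850244 -0.11361644  0.26174763]
194 [20, 16, 22, 20, 28, 44, 69, 88, 95, 96, 94, 87, 74, 60, 55, 56, 56, 56, 57, 55, 55, 55, 55, 57, 56, 54, 55, 54, 54, 56, 61, 69, 78, 88, 94, 97, 97, 97, 97, 95, 90, 82, 78, 76, 75]
198 [17, 24, 24, 22, 30, 44, 68, 86, 95, 95, 93, 82, 67, 57, 55, 56, 55, 54, 54, 55, 55, 55, 56, 55, 54, 55, 55, 54, 55, 54, 57, 65, 79, 89, 95, 97, 96, 97, 98, 94, 91, 84, 84, 83, 84]
205 [96, 82, 73, 71, 74, 79, 87, 94, 97, 95, 87, 74, 61, 57, 55, 55, 55, 55, 55, 56, 54, 57, 54, 55, 55, 56, 55, 55, 54, 54, 55, 61, 74, 87, 95, 97, 96, 97, 96, 94, 92, 91, 93, 94, 94]
220 [94, 88, 81, 76, 79, 85, 94, 95, 93, 83, 70, 59, 55, 55, 55, 55, 56, 54, 54, 56, 55, 57, 54, 56, 56, 56, 55, 56, 55, 58, 59, 63, 67, 77, 88, 96, 98, 94, 84, 67, 55, 62, 78, 90, 93]
230 [110, 107, 104, 101, 98, 96, 96, 94, 85, 72, 59, 55, 55, 54, 55, 54, 55, 56, 56, 55, 55, 55, 56, 54, 54, 55, 55, 55, 55, 56, 56, 61, 71, 84, 91, 96, 95, 87, 77, 62, 65, 84, 100, 106, 107]
col [25, 19, 24, 25, 23, 27, 29, 40, 47, 50, 51, 53, 52, 52, 52, 52, 54, 54, 55, 55, 55, 55, 54, 55, 55, 55, 55, 56, 53, 56, 57, 55, 55, 55, 54, 53, 56, 55, 56, 54]
[[0.5494, -0.1038, 0.158], [0.5494, -0.1054, 0.158], [0.5494, -0.107, 0.158]]
pos [ 0.5485 -0.1136  0.2617] yaw -0.0003 tilt [-7.e-04  1.e-04 -1.e+00] dist [0.0077 0.0769 0.0003] turn -0.05
[0, 0, np.float64(0.0124), 0.0192, 0.0019, -0.0001]
[0, 0, np.float64(0.0124), 0.0193, 0.0017, -0.0001]
[0, 0, np.float64(0.0124), 0.0193, 0.0014, -0.0001]
[0, 0, np.float64(0.0124), 0.0193, 0.0012, -0.0001]
```

Run:
```python
import pickle,cv2
im=pickle.load(open("w3.pkl","rb"))
c=im["color"][:,:,::-1][165:315,290:350]
cv2.imwrite("pics/w3b.png",cv2.resize(cv2.convertScaleAbs(c,alpha=2),None,fx=4,fy=4,interpolation=cv2.INTER_CUBIC))
```

```text
(no output)
```

View pics/w3b.png

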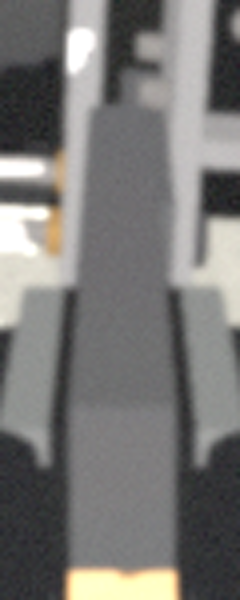

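```bash
python3 -m pendant '[[0,0,0.012,0.019,0.001,0,0],[0,0,0.012,0.019,0.001,0,0],[0,0,0.013,0.019,0.001,0,0],[0,0,0.013,0.019,0.001,0,0],[0,0,0,0,0,0.015,0],[0,0,0,0,0,0.015,0],[0,0,0,0,0,0.015,0],[0,0,0,0,0,0,0],[0,0,0,0,0,0,0],[0,0,0,0,0,0,0]]'
python3 - <<'E'
from h import *
import pickle,cv2
im=env.get_image("wrist"); pickle.dump(im,open("w4.pkl","wb"))
s=env.get_state(); print(s["tcp_pos"])
cv2.imwrite("pics/w4.png",cv2.resize(cv2.convertScaleAbs(im["color"][:,:,::-1][120:300,260:380],alpha=1.8),None,fx=4,fy=3.3,interpolation=cv2.INTER_CUBIC))
E
python3 h.py 0.554 -0.0367 0.217 -0.05 1
```

```text
t: 8.65
tcp_pos: [0.5544, -0.0374, 0.218]
eef_rot: [0.0, 0.725, 0.689, 0.0]
ft_force: [-0.4, -1.4, -0.2]
grip_width: 0.0109
finger_force: 58.5
[ 0.55442661 -0.03735245  0.21805752]
pos [ 0.5544 -0.0374  0.2181] yaw -0.0502 tilt [ 1.2e-03 -2.0e-04 -1.0e+00] dist [-0.0004  0.0007 -0.0011] turn 0.0
[0, 0, np.float64(-0.0002), 0.0006, -0.0005, 0.0011]
```

View pics/w4.png

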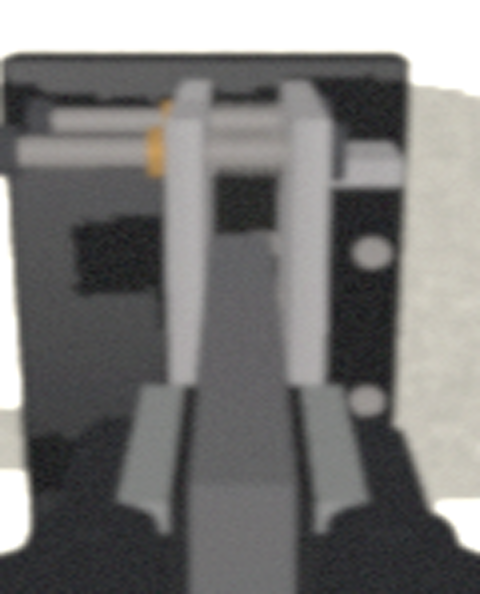

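```bash
python3 -m pendant '[[0,0,0,0.0005,0,0.008,0],[0,0,0,0,0,0.008,0],[0,0,0,0,0,0.008,0],[0,0,0,0,0,0.008,0],[0,0,0,0,0,0.008,0],[0,0,0,0,0,0.008,0],[0,0,0,0,0,0.008,0],[0,0,0,0,0,0.008,0],[0,0,0,0,0,0.008,0],[0,0,0,0,0,0.005,0]]'
```

```text
t: 9.7
tcp_pos: [0.5538, -0.0365, 0.1394]
eef_rot: [-0.0, 0.725, 0.689, -0.0]
ft_force: [0.5, 0.0, -0.9]
grip_width: 0.011
finger_force: 58.5
```

```bash
python3 -m pendant '[[0,0,0,0,0,0.004,0],[0,0,0,0,0,0.004,0],[0,0,0,0,0,0.003,0],[0,0,0,0,0,0.002,0],[0,0,0,0,0,0.001,0],[0,0,0,0,0,0.001,0],[0,0,0,0,0,0.001,0],[0,0,0,0,0,0,0],[0,0,0,0,0,0,0],[0,0,0,0,0,0,0]]'
```

```text
t: 10.7
tcp_pos: [0.5541, -0.0366, 0.1244]
eef_rot: [0.0, 0.725, 0.689, 0.0]
ft_force: [-0.3, -0.1, 0.5]
grip_width: 0.0113
finger_force: 58.5
```

```bash
python3 -m pendant '[[0,0,0,0,0,0.0005,0],[0,0,0,0,0,0.0005,0],[0,0,0,0,0,0.0005,0],[0,0,0,0,0,0.0005,0],[0,0,0,0,0,0,0],[0,0,0,0,0,0,0],[0,0,0,0,0,0,0],[0,0,0,0,0,0,0],[0,0,0,0,0,0,0],[0,0,0,0,0,0,0]]'
```

```text
t: 11.7
tcp_pos: [0.5544, -0.0366, 0.1231]
eef_rot: [0.0, 0.725, 0.689, 0.0]
ft_force: [-1.9, 0.2, 14.6]
grip_width: 0.0112
finger_force: 60.8
```

```bash
python3 -m pendant '[[0,0,0,0,0,0,0.035],[0,0,0,0,0,0,0.035],[0,0,0,0,0,0,0.035],[0,0,0,0,0,0,0.035],[0,0,0,0,0,0,0.035],[0,0,0,0,0,0,0.035],[0,0,0,0,0,-0.01,0.035],[0,0,0,0,0,-0.02,0.035],[0,0,0,0,0,-0.02,0.035],[0,0,0,0,0,-0.02,0.035]]'
python3 - <<'E'
from h import *
import pickle,cv2
im=env.get_image("wrist"); pickle.dump(im,open("w5.pkl","wb"))
cv2.imwrite("pics/w5.png",cv2.resize(cv2.convertScaleAbs(im["color"][:,:,::-1][100:340,220:420],alpha=1.6),None,fx=3,fy=2.5,interpolation=cv2.INTER_CUBIC))
s=env.get_state(); print(s["tcp_pos"])
E
```

```text
t: 12.7
tcp_pos: [0.554, -0.0365, 0.1938]
eef_rot: [0.0, 0.725, 0.689, 0.0]
ft_force: [0.1, -0.2, 1.0]
grip_width: 0.0351
finger_force: 0.0
[ 0.55537554 -0.03676344  0.19681601]
```

View pics/w5.png

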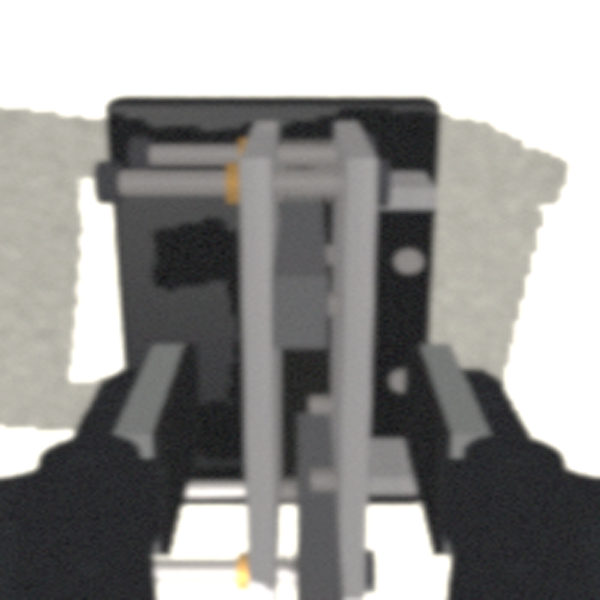

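```bash
python3 -m pendant '[[0,0,0,-0.013,0.001,0,0.06],[0,0,0,-0.014,0.001,0,0.06],[0,0,0,-0.014,0.001,0,0.06],[0,0,0,-0.012,0,0,0.06],[0,0,0,0,0,0.01,0.06],[0,0,0,0,0,0.014,0.06],[0,0,0,0,0,0.014,0.06],[0,0,0,0,0,0.014,0.06],[0,0,0,0,0,0,0.06],[0,0,0,0,0,0,0.06]]'; python3 h.py 0.5544 -0.0898 0.089 -0.05 1
python3 - <<'E'
from h import *
import cv2
im=env.get_image("wrist"); g=im["color"].mean(2).astype(int)
T=np.array(im["world_to_cam"])
for yy in (30,): # row where y'=yy on plates' top
    p=np.array([.5404+.011*.9988+.05*yy/1e3,-.0891+.9988*yy/1e3-.0006,.1,1]); c=T@p; u,v=c[:2]/c[2]*im["fx"]+[im["cx"],im["cy"]]
    print(u,v,c[2]); v=int(v); print(int(u)-30,g[v,int(u)-30:int(u)+35].tolist())
    o=[]
    for x in(-6,2,20,28):
        c=T@[.5404+x/1e3*.9988+.05*yy/1e3,-.0891+.9988*yy/1e3-.05*x/1e3,.1,1]; o.append((c[0]/c[2]*im["fx"]+im["cx"]).round(1))
    print(o)
E
```

```text
t: 13.75
tcp_pos: [0.5541, -0.0895, 0.1399]
eef_rot: [-0.001, 0.725, 0.689, -0.0]
ft_force: [-0.2, 0.2, 0.9]
grip_width: 0.06
finger_force: 0.0
pos [ 0.5541 -0.0895  0.1399] yaw -0.05 tilt [-1.1e-03  4.0e-04 -1.0e+00] dist [ 0.0003 -0.0003 -0.0509] turn 0.0
[0, 0, np.float64(-0.0), -0.0003, 0.0003, 0.0509]
314.22158271166853 182.97170609893578 0.1735302118360919
284 [55, 54, 53, 64, 82, 99, 109, 112, 112, 112, 113, 114, 114, 115, 116, 116, 114, 111, 102, 94, 90, 90, 88, 81, 63, 45, 30, 30, 28, 23, 30, 29, 26, 30, 28, 27, 28, 27, 28, 26, 28, 28, 32, 29, 35, 53, 72, 85, 90, 92, 96, 104, 109, 113, 113, 114, 115, 113, 114, 116, 116, 115, 114, 107, 87]
[np.float64(284.1), np.float64(298.3), np.float64(330.2), np.float64(344.3)]
```

```bash
python3 -m pendant '[[0,0,0,0,0.001,0.006,0.06],[0,0,0,0,0,0.009,0.06],[0,0,0,0,0,0.009,0.06],[0,0,0,0,0,0.009,0.06],[0,0,0,0,0,0.009,0.06],[0,0,0,0,0,0.009,0.06],[0,0,0,0,0,0,0.06],[0,0,0,0,0,0,0.06],[0,0,0,0,0,0,0.05],[0,0,0,0,0,0,0.045]]'
```

```text
t: 14.8
tcp_pos: [0.5556, -0.0897, 0.0897]
eef_rot: [0.0, 0.725, 0.689, 0.0]
ft_force: [0.1, 0.5, -0.5]
grip_width: 0.0447
finger_force: 0.0
```

```bash
python3 -m pendant '[[0,0,0,0,0,0,0.040],[0,0,0,0,0,0,0.036],[0,0,0,0,0,0,0.033],[0,0,0,0,0,0,0.030],[0,0,0,0,0,0,0.028],[0,0,0,0,0,0,0.02],[0,0,0,0,0,0,0.01],[0,0,0,0,0,0,0],[0,0,0,0,0,0,0],[0,0,0,0,0,0,0]]'
```

```text
t: 15.8
tcp_pos: [0.556, -0.0897, 0.0897]
eef_rot: [0.0, 0.725, 0.689, 0.0]
ft_force: [0.4, 1.6, 5.3]
grip_width: 0.0268
finger_force: 59.8
```

```bash
python3 -m pendant '[[0,0,0,0,0,0,0],[0,0,0,0,0,0,0],[0,0,0,0,0,0,0],[0,0,0,0,0,0,0],[0,0,0,0,0,0,0],[0,0,0,0,0,0,0],[0,0,0,0,0,0,0],[0,0,0,0,0,0,0],[0,0,0,0,0,0,0],[0,0,0,0,0,0,0]]' && python3 -c "
from cell import env
print(env.hand_in())"
```

```text
t: 16.8
tcp_pos: [0.556, -0.0897, 0.0897]
eef_rot: [0.001, 0.725, 0.689, 0.0]
ft_force: [0.3, 1.1, 6.6]
grip_width: 0.0266
finger_force: 59.8
the job is handed in; nothing more can be done
None
```

I put the tall spacer in the wide cell's empty end and handed in at 16.8 s, with the gripper still pinching both plates at about 60 N. The finger opening of 26.6 mm fits the 28 mm closed stack, as the jaws read about 1 mm low; I took no picture after closing, and the hand-in returned no verdict.

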